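Reset the ratchet stand of a seed-jar viewing panel and set it to its second notch

ROBOT

A 7-joint arm with a two-finger parallel gripper is mounted at the origin on the work surface. World frame = base frame: x ahead of the robot, y to its left, z up, the work surface at z = 0. Lengths are in m, angles in rad, forces in N, time in s.
With the tool pointing down it reaches from about 0.4 to 0.9 m from the base axis. Payload 5.6 kg.
Tool frame: the origin (TCP) lies midway between the tips of the shut fingers; the grasp point (between the pads) lies 19 mm behind it; z points along the fingers, y is the line along which they close (so a half turn about z gives the same grasp; the last joint's range is limited). The gripper opens to 92 mm and grips with 3 to 60 N. Pads are 20 mm wide; open, the fingers measure 128 mm over their backs; the gripper's body (75 mm by 189 mm) begins 69 mm behind the grasp point.
Start: joints at [1.071, 0.468, -0.012, 1.603, 0.006, 1.071, -0.056], TCP at [0.287, -0.583, 0.215] pointing down, gripper open.
Joint ranges: [-2.53, 2.53], [-0.31, 2.02], [-1.57, 1.55], [0.28, 2.44], [-1.29, 4.43], [0.15, 1.84], [-2.92, 2.92]. Speed limits (rad/s): [2.57, 2.57, 3.14, 3.14, 3.14, 3.14, 3.14].

INTERFACE

Orientations are given as a unit quaternion [w, x, y, z].
In Python, from station import * gives the robot as it stands. The module is installed in compiled form; this text tells all that it offers.
- The arm moves only by the shell command python3 -m crank 'ROWS' [OPENING]. ROWS is a JSON object of lists of equal length, an entry for each row: "linear": the shift along the tool's x, y, z in m, a list of three; "roll": the turn about the tool's z in rad. In form: {"linear": [[tx, ty, tz], ...], "roll": [roll, ...]}. A call has 1 to 10 rows; each row shifts and turns the commanded pose from where the row before left it, along the tool's axes as they then stand; what a row does not reach is not made up. A row lasts 1/12 s, in which the tool goes at most 41.7 mm and 7.16 degrees, less where a joint would pass 70% of its speed; a pose out of reach is approached as far as the arm can. A call with a gripper value outside its range is refused whole. OPENING is the opening, from 0 (shut) to 1 (fully open), set as the call begins (- or left out, the last holds). The fingers move at their own pace and stop on an object; the grip force is fixed at half the most. Time passes only in rows, so rows that do not move let the fingers close. It gives the time, the measured TCP pose, the force, the opening and the grip force at its end, in the units of the state.
- observe(): the state, without advancing time (a new reading comes with each control period).
- read_camera(name): name is "scene" or "top"; returns a dict with "img" (384x512x3 uint8, red, green, blue), "K" (3x3 intrinsics, pixels), "pose" (4x4, takes a point from camera to world coordinates). Camera axes: x right, y down, z forward; pixel columns grow to the right and rows downward; lengths in m; the calibration is good to about 2 mm. A picture is of the moment at which its call begins. There is no depth.
- finish_job(): hands the job in; it is judged then, once.
The state is a dict: "clock": time; "qpos": joint angles; "qvel": joint speeds; "effort": joint torques, N m; "ee_pos": TCP position; "eef_rot": TCP orientation; "wrist_force": force on the tool from outside, world axes, zero at the start; "moment": the same for the moment, N m; "finger_gap": finger opening in m; "finger_force": force on a finger pad.
Only numpy, scipy, OpenCV 4.12 (cv2) and the standard library are available. Lean on these libraries where they do the work, as an engineer would, in place of code of your own. Each camera call takes 0.05 s, during which the arm holds its last target. There are 200 camera calls.

TASK

The tilting viewing panel is propped too steep on its ratchet. Take it by its bar handle, lift it past the top notch until the pawl throws over, lower it all the way so that the pawl is reset, then raise it again and let it down by hand onto the second notch from the bottom, letting go only once the pawl carries it. Be gentle: never let it drop, never force it down onto the pawl or further up once the pawl has thrown, and do not disturb the things around it.

Things in the scene. Friction and masses are not known exactly. Their poses are not given: they have to be found in the camera images.
- stand: Fixed stand: grey base plate 260 x 400 x 10 mm, hinge posts on the robot's side, rest posts. Origin on the table; x level from hinge to handle side, y along the hinge, z up. At its +y side a toothed plate turns with the panel. Raise the panel 0.02 to 0.04 rad beyond a notch and the pawl drops in and will hold it; let down, its weight leaves the hand as the pawl takes it.
- hinge (a point): Middle of the panel's hinge axis, 105 mm above the table; the axis runs along the stand's y. The hinge drags a little and the panel with handle weighs 0.7 to 1.1 kg: 3 to 5 N at the handle. Let down, the handle should move slower than 150 mm/s.
- handle (a point): Middle of the panel's bar handle: a round steel bar 12 mm thick along the stand's y, 120 mm long, joined to the panel by a 12 mm rod at each end. It is 275 mm from the hinge axis and 75 mm beyond the panel's edge, which leaves room for a finger on either side of the bar.
- board (a joint): Tilt of the aluminium-framed white panel (200 x 240 x 12 mm) in rad: 0 = flat on its rest posts, grows as the handle rises. Starts on the third of four notches. These hold it at about 0.20, 0.35, 0.50 and 0.65, all shifted alike by an unknown -0.04 to 0.04. The pawl throws over somewhere from 0.74 to 0.84; about 0.02 further a peg jams on it.
- pawl: Steel pawl 60 mm tall, pivoted at its foot (origin) at the stand's +y side. Falls by its weight to either side: leaning 0.5 to 0.6 rad to -x of the stand it bears on the teeth and holds the panel up; thrown, it leans 0.2 rad to +x and lets it down. Pegs tip it over at the top and back in the last 0.1 rad down to flat. Beyond the panel's weight it bears about 8 N of push on the handle.
- pawl_weight (a point): Centre of the round weight on top of the pawl, 60 mm from its pivot. Its x in the stand's frame is -0.015 to -0.030 m while the pawl bears on the toothed plate, and about +0.020 m when it is thrown.
- jar_a: Bystander: squat glass jar of soil with a metal lid, 70 mm wide and 67 mm high, beside the handle; origin under its middle.
- jar_b: Bystander: jar alike, at the other side of the handle; origin under its middle.
- jar_c: Bystander: jar alike, right of the stand; origin under its middle.
- jar_d: Bystander: jar alike, left of the stand; origin under its middle.
- marker: Bystander: marker pen 130 mm long lying beyond the handle; origin under its middle.
- spare_lid: Bystander: metal jar lid 70 mm wide lying beyond the handle; origin under its middle.
- spoon: Bystander: spoon lying at the robot's right; origin under its middle.

How it is judged:
On the way, in this order (a step that is already met when the one before it is completed fails the run):
1. the panel has been lifted past the top notch and the pawl has thrown over, away from the teeth (value of joint board above 0.73 rad and x of pawl_weight in the frame of stand above 0.012 m), for 0.1 s.
2. the panel is all the way down and the pawl is back against the toothed plate (value of joint board below 0.04 rad and x of pawl_weight in the frame of stand below -0.01 m), for 0.2 s.
3. still in hand, the panel has been let down onto the second notch and the pawl carries it (value of joint board between 0.28 and 0.42 rad and contact force between pawl and anything else above 3 N and contact force between the fingers and anything else above 0.5 N and velocity of joint board between -0.05 and 0.05 rad/s), for 0.2 s.
At the end, for the whole second after the job is handed in: the panel is held at rest by the pawl on the second notch (tilt 0.28 to 0.42 rad), let go (value of joint board between 0.28 and 0.42 rad and velocity of joint board between -0.03 and 0.03 rad/s and x of pawl_weight in the frame of stand below -0.01 m); the robot touches nothing.
It fails at once if the pawl is overloaded: the panel was forced or dropped onto it, or forced up against it (contact force between pawl and anything else above 35 N).
It fails at once if the panel drops (velocity of joint board below -0.6 rad/s).
It fails at once if a bystander is pushed about (over 30 mm) (distance of any of jar_a, jar_b, jar_c, jar_d, marker, spare_lid, spoon from where it was at the start of the episode above 0.03 m).
It also fails if it takes over 67 s, if anything falls off the work surface, if the arm or the gripper's body presses on something with over 40 N, if the wrist force passes 120 N, or if a joint passes its speed limit or range.

## Working session

There is one attempt and no reset: what is moved stays moved. The work goes in short steps, Python scripts to look and compute and a shell command to move; the robot and the scene stay as the last step left them, time stands still between calls to the robot, and variables do not carry over. Pictures are saved under pics/ and viewed, at most 10 in all, crops included, and the job is handed in when it is done.

```bash
mkdir -p pics; python3 - <<'E'
from station import *
import cv2,numpy as np
np.set_printoptions(precision=4,suppress=True)
s=observe();print({k:np.round(v,3) for k,v in s.items()})
for n in("scene","top"):
    c=read_camera(n);print(n,c["K"],c["pose"]);cv2.imwrite(f"pics/{n}0.png",cv2.resize(c["img"][:,:,::-1],(800,600),interpolation=cv2.INTER_CUBIC))
E
```

```text
{'clock': np.float64(0.0), 'qpos': array([ 1.071,  0.468, -0.012,  1.604,  0.006,  1.071, -0.056]), 'qvel': array([ 0.001, -0.001,  0.002, -0.001,  0.001, -0.   ,  0.   ]), 'effort': array([ -0.   , -52.057,  -0.013, -24.375,  -0.057,   0.017,   0.   ]), 'ee_pos': array([ 0.286, -0.583,  0.214]), 'eef_rot': array([-0.001,  0.974,  0.226, -0.   ]), 'wrist_force': array([-0.226,  0.13 ,  0.317]), 'moment': array([-0.042,  0.044, -0.001]), 'finger_force': np.float64(0.0), 'finger_gap': np.float64(0.092)}
scene [[473.2513   0.     254.1449]
 [  0.     473.2513 186.4922]
 [  0.       0.       1.    ]] [[ 0.1574  0.8049 -0.5722  1.2562]
 [ 0.9875 -0.1273  0.0926 -0.101 ]
 [ 0.0017 -0.5796 -0.8149  1.2053]
 [ 0.      0.      0.      1.    ]]
top [[383.8117   0.     259.164 ]
 [  0.     383.8117 195.5655]
 [  0.       0.       1.    ]] [[ 0.0033 -0.9988  0.049   0.4522]
 [-1.     -0.0036 -0.0063  0.0572]
 [ 0.0065 -0.049  -0.9988  1.2577]
 [ 0.      0.      0.      1.    ]]
```

View pics/scene0.png

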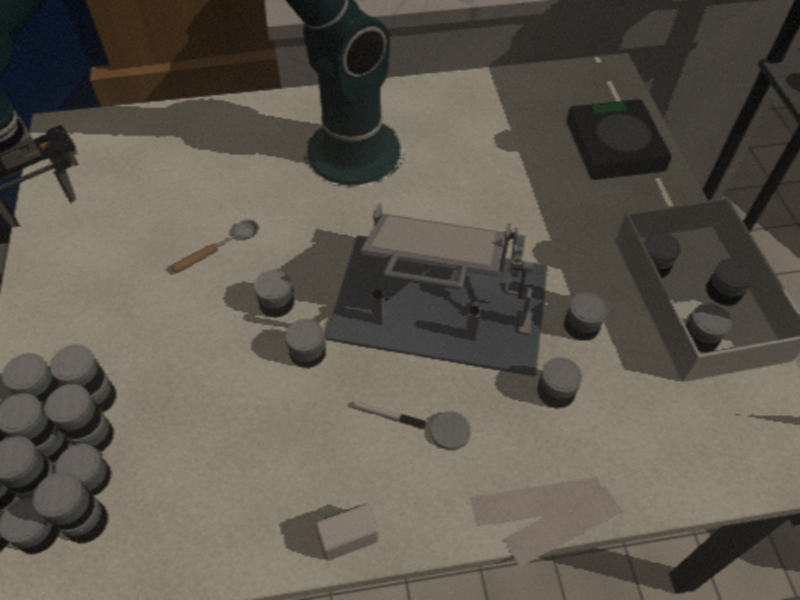

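View pics/top0.png

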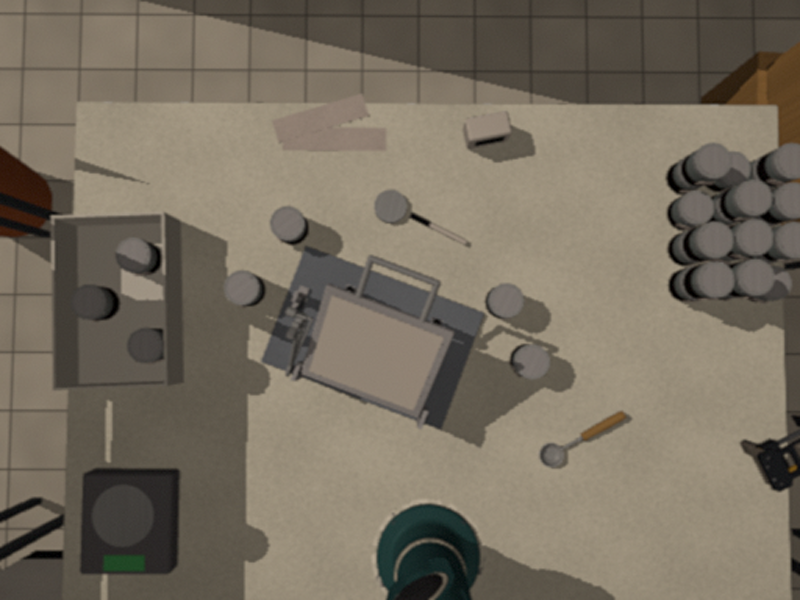

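The scene view shows the panel propped up with its handle bar at about (388,273)-(462,284). In the top view the bar runs (371,260)-(438,281), and the plate corners are (306,247), (486,315), (443,430) and (262,362).

```bash
cat > h.py <<'E'
import numpy as np,cv2
from station import *
np.set_printoptions(precision=4,suppress=True)
def ray(c,uv,s=1.5625):
    d=c["pose"][:3,:3]@np.linalg.solve(c["K"],[uv[0]/s,uv[1]/s,1]);return c["pose"][:3,3],d
def onz(c,uv,z):
    o,d=ray(c,uv);return o+d*(z-o[2])/d[2]
def tri(c1,u1,c2,u2):
    o1,d1=ray(c1,u1);o2,d2=ray(c2,u2)
    k=np.linalg.lstsq(np.c_[d1,-d2],o2-o1,rcond=None)[0]
    a,b=o1+d1*k[0],o2+d2*k[1];return (a+b)/2,np.linalg.norm(a-b)
E
python3 - <<'E'
from h import *
t=read_camera("top");s=read_camera("scene")
P=[onz(t,u,.01) for u in((306,247),(486,315),(443,430),(262,362))]
print(np.array(P),np.mean(P,0))
for i in range(4):
    d=P[(i+1)%4]-P[i];print(np.hypot(*d[:2]),np.degrees(np.arctan2(d[1],d[0])))
a=tri(t,(371,260),s,(462,284));b=tri(t,(438,281),s,(388,273));print(a,b)
for n,c,(x,y,w,h) in(("t",t,(155,145,150,130)),("s",s,(200,115,170,130))):
    cv2.imwrite(f"pics/c{n}.png",cv2.convertScaleAbs(cv2.resize(c["img"][y:y+h,x:x+w,::-1],None,fx=4.5,fy=4.5,interpolation=cv2.INTER_CUBIC),alpha=1.6))
E
```

```text
[[ 0.6353  0.2566  0.01  ]
 [ 0.4944 -0.1196  0.01  ]
 [ 0.2568 -0.03    0.01  ]
 [ 0.3954  0.3449  0.01  ]] [0.4455 0.113  0.01  ]
0.4017506055053882 -110.5346517929807
0.253980504294536 159.34733989988084
0.39974493629967517 69.70090323679175
0.25562771553389146 -20.201594670363175
(array([0.5803, 0.1116, 0.2406]), np.float64(0.005504166052739488)) (array([ 0.5441, -0.0029,  0.2465]), np.float64(0.0042048547240713646))
```

View pics/ct.png

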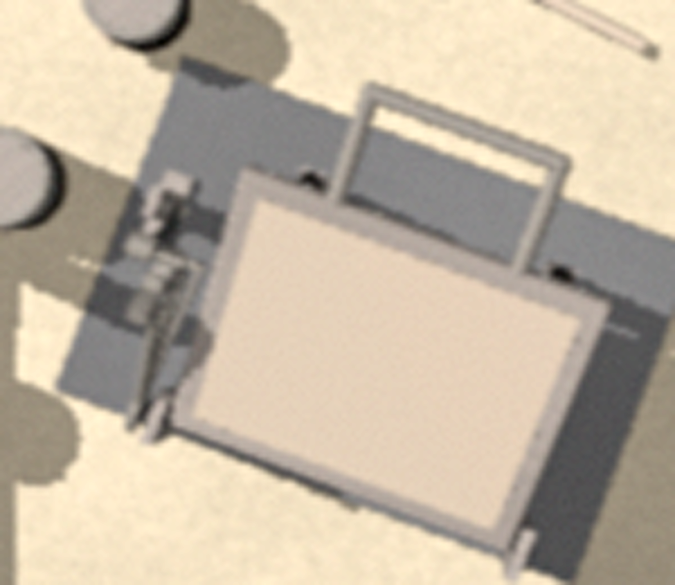

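View pics/cs.png

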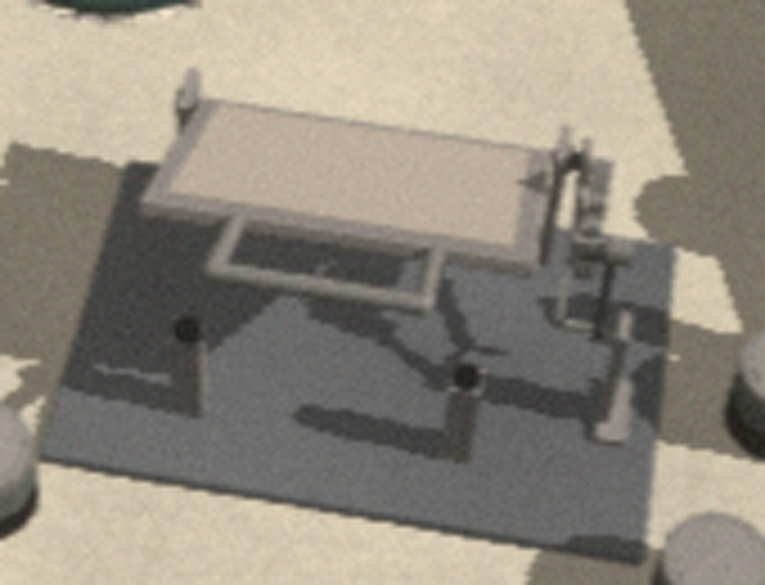

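```bash
python3 -m crank '{"linear":[[0,0,-0.02],[0,0,-0.02],[0,0,-0.02],[0,0,-0.02],[0,0,-0.02],[0,0,-0.02],[0,0,-0.02],[0,0,0]],"roll":[-0.109,-0.109,-0.109,-0.109,-0.109,-0.109,-0.107,0]}' 1
cat >> h.py <<'E'
YAW=np.radians(-20.3);X=np.array([np.cos(YAW),np.sin(YAW),0]);Y=np.array([-X[1],X[0],0])
E
python3 - <<'E'
from h import *
t=read_camera("top");s=read_camera("scene")
f=lambda c:(lambda u:tuple(np.array(u)*1.5625))(c)
a,e1=tri(t,f((237.4,165.4)),s,f((295.1,181.7)));b,e2=tri(t,f((280.1,181.2)),s,f((247.8,174.3)))
m=(a+b)/2;th=np.arcsin((m[2]-.105)/.275);print(a,b,e1,e2,m,th,np.degrees(np.arctan2(*(a-b)[[1,0]])),"hinge",m-.275*(np.cos(th)*X+[0,0,np.sin(th)]))
o=observe();d=m-o["ee_pos"];print(o["ee_pos"],o["eef_rot"],"togo standx,y,z",d@X,d@Y,d[2])
E
```

```text
clock: 0.87
ee_pos: [0.2875, -0.5848, 0.3591]
eef_rot: [0.004, 0.819, 0.573, -0.0]
wrist_force: [0.5, -0.3, 0.7]
finger_gap: 0.0921
finger_force: 0.0
[0.5823 0.1105 0.2438] [ 0.5406 -0.0031  0.2437] 0.003390512531719377 0.002962580211122145 [0.5615 0.0537 0.2437] 0.528842260375545 69.84808249177884 hinge [0.3388 0.1361 0.105 ]
[ 0.2866 -0.5835  0.3548] [ 0.0005  0.8209  0.571  -0.    ] togo standx,y,z 0.03671404657133966 0.69298108376572 -0.11103328027678111
```

```bash
python3 -m crank '{"linear":[[0.02,0.002,0],[0.037,0.002,0],[0.037,0.002,0],[0.037,0.002,0],[0.037,0.002,0],[0.037,0.002,0],[0.037,0.002,0],[0.037,0.002,0],[0.037,0.002,0],[0.037,0.002,0]],"roll":[0,0,0,0,0,0,0,0,0,0]}' 1
python3 -m crank '{"linear":[[0.037,0.002,0],[0.037,0.002,0],[0.037,0.002,0],[0.037,0.002,0],[0.037,0.002,0],[0.037,0.002,0],[0.037,0.002,0],[0.037,0.002,0],[0.03,0.001,0],[0.014,0,0]],"roll":[0,0,0,0,0,0,0,0,0,0]}'
python3 - <<'E'
from h import *
m=np.array([.5615,.0537,.2437])
for i in range(4): s=read_camera("scene");
o=observe();d=m-o["ee_pos"];print(o["ee_pos"],o["eef_rot"],o["qpos"],"togo",d@X,d@Y,d[2])
t=read_camera("top")
cv2.imwrite("pics/s1.png",cv2.convertScaleAbs(cv2.resize(s["img"][70:250,180:400,::-1],None,fx=3.3,fy=3.3,interpolation=cv2.INTER_CUBIC),alpha=1.6))
E
```

```text
clock: 1.8
ee_pos: [0.4271, -0.257, 0.353]
eef_rot: [-0.001, 0.821, 0.571, -0.001]
wrist_force: [0.9, -0.0, 0.6]
finger_gap: 0.0918
finger_force: 0.0
clock: 2.63
ee_pos: [0.5608, 0.0588, 0.3527]
eef_rot: [-0.002, 0.819, 0.573, -0.0]
wrist_force: [-0.8, -0.3, -0.2]
finger_gap: 0.0921
finger_force: 0.0
[0.5603 0.0535 0.3531] [-0.0005  0.8205  0.5716 -0.0013] [ 0.3386  0.2748 -0.6082  1.6111  0.1611  1.3092 -0.648 ] togo 0.0010188636388969536 0.0005661628054338784 -0.10937280062405033
```

View pics/s1.png

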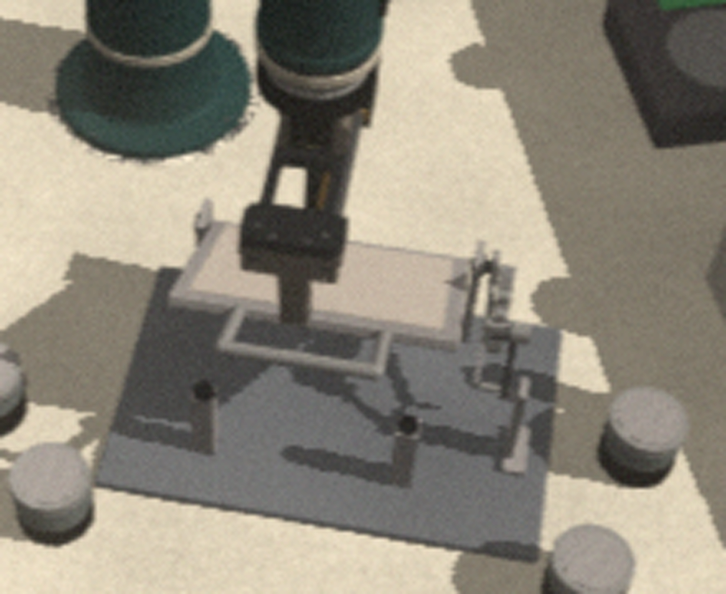

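The fingers straddle the bar from above, at about (295,300) in the crop. I'll go down with the fingers partly closed.

```bash
python3 -m crank '{"linear":[[0,0.001,0.01],[0,0,0.015],[0,0,0.018],[0,0,0.018],[0,0,0.018],[0,0,0.018],[0,0,0.015],[0,0,0.01],[0,0,0.006],[0,0,0]],"roll":[0,0,0,0,0,0,0,0,0,0]}' 0.6
python3 -m crank '{"linear":[[0,0,0],[0,0,0],[0,0,0],[0,0,0],[0,0,0],[0,0,0],[0,0,0],[0,0,0]],"roll":[0,0,0,0,0,0,0,0]}' 0
python3 - <<'E'
from h import *
o=observe();print(o)
for i in range(2): s=read_camera("scene")
cv2.imwrite("pics/s2.png",cv2.convertScaleAbs(cv2.resize(s["img"][90:230,200:380,::-1],None,fx=4.2,fy=4.2,interpolation=cv2.INTER_CUBIC),alpha=1.6))
E
```

```text
clock: 3.72
ee_pos: [0.5612, 0.0527, 0.2252]
eef_rot: [-0.0, 0.821, 0.571, -0.001]
wrist_force: [-0.9, -0.7, 0.3]
finger_gap: 0.0548
finger_force: 0.0
clock: 4.38
ee_pos: [0.5633, 0.0534, 0.2272]
eef_rot: [0.001, 0.82, 0.572, 0.001]
wrist_force: [3.4, -0.9, 0.9]
finger_gap: 0.0105
finger_force: 30.0
{'clock': 4.3833, 'qpos': array([ 0.3103,  0.3807, -0.5842,  1.7726,  0.2387,  1.0563, -0.7123]), 'qvel': array([ 0.0016, -0.    , -0.0014, -0.0031, -0.0021,  0.0012,  0.0012]), 'effort': array([ -0.8175, -41.3457,  -6.2797, -21.3606,  -0.6533,   0.8894,
         0.0199]), 'ee_pos': array([0.5633, 0.0534, 0.2272]), 'eef_rot': array([0.0009, 0.8204, 0.5717, 0.0012]), 'wrist_force': array([ 3.4469, -0.8932,  0.9364]), 'moment': array([-0.3522, -0.8612,  0.0186]), 'finger_force': 30.000277161598206, 'finger_gap': 0.010465848576181028}
```

View pics/s2.png

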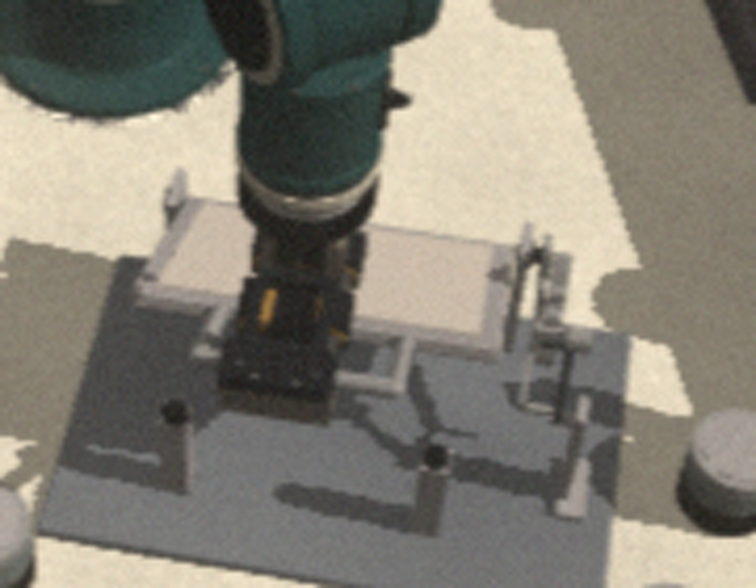

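The image shows the fingers closed on the bar's middle at about (285,385), and the gripper reports 30 N of grip. Next is lifting along the arc.

```bash
mkdir -p fr; cat > snap.py <<'E'
from h import *
import os,glob
n=len(glob.glob("fr/s*.png"))
s=read_camera("scene");t=read_camera("top");o=observe()
cv2.imwrite(f"fr/s{n:03d}.png",s["img"][:,:,::-1]);cv2.imwrite(f"fr/t{n:03d}.png",t["img"][:,:,::-1])
H=np.array([.3388,.1361,.105]);p=o["ee_pos"]+[0,0,.019]-H;f=o["wrist_force"]
d=0
if n:
    d=[float(np.abs(cv2.imread(f"fr/{k}{n:03d}.png")[b].astype(float)-cv2.imread(f"fr/{k}{n-1:03d}.png")[b]).mean()) for k,b in(("s",np.s_[140:200,315:350]),("t",np.s_[180:240,175:200]))]
print(n,"t",round(o["clock"],2),"x,y,z",np.array([p@X,p@Y,p[2]]),"th z/x",np.arcsin(p[2]/.275),np.arctan2(p[2],p@X),"F",np.array([f@X,f@Y,f[2]]),"gap",round(o["finger_gap"],4),"diff",d)
E
python3 snap.py
python3 -m crank '{"linear":[[0,-0.001,-0.002],[0,-0.0025,-0.0039],[0,-0.0025,-0.0039],[0,-0.0025,-0.0039],[0,-0.0025,-0.0039],[0,-0.0029,-0.0037],[0,-0.0029,-0.0037],[0,-0.0029,-0.0037],[0,-0.002,-0.002],[0,0,0]],"roll":[0,0,0,0,0,0,0,0,0,0]}' 0 >/dev/null
python3 snap.py
```

```text
0 t 4.58 x,y,z [0.2392 0.0003 0.1412] th z/x 0.5390285459508207 0.5331570997995192 F [5.0862 0.542  1.4332] gap 0.0111 diff 0
1 t 5.52 x,y,z [0.2185 0.0004 0.1724] th z/x 0.6777976439749002 0.6681627459090601 F [7.0568 0.7188 1.6786] gap 0.0112 diff [5.991428571428571, 5.0904444444444445]
```

```bash
python3 -m crank '{"linear":[[0,0.0006,-0.002],[0,-0.001,-0.003],[0,-0.002,-0.0025],[0,-0.002,-0.0025],[0,0,0]],"roll":[0,0,0,0,0]}' 0 >/dev/null
python3 snap.py
python3 - <<'E'
import cv2,numpy as np
r=lambda k,n,b:cv2.convertScaleAbs(cv2.resize(cv2.imread(f"fr/{k}{n:03d}.png")[b],(264,300),interpolation=cv2.INTER_CUBIC),alpha=1.6)
bs=np.s_[135:203,305:365];bt=np.s_[172:240,168:228]
cv2.imwrite("pics/m.png",np.vstack([np.hstack([r("s",n,bs) for n in(0,1,2)]),np.hstack([r("t",n,bt) for n in(0,1,2)])]))
E
```

```text
2 t 6.03 x,y,z [0.2115 0.0003 0.1813] th z/x 0.7200068916916298 0.708842075374523 F [ 4.4988  1.7519 -1.2952] gap 0.011 diff [3.942857142857143, 3.2431111111111113]
```

View pics/m.png

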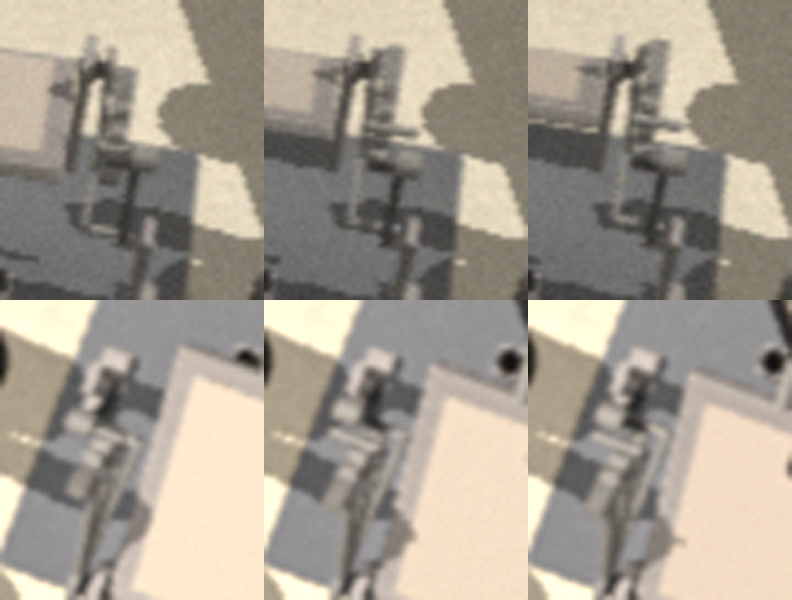

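The weight is the light cylinder at about (334,170) px in the scene view, and it's still on the teeth; a peg is coming up to it. I'll track it with a template.

```bash
cat >> snap.py <<'E'
R=cv2.imread("fr/s000.png")[165:176,326:344]
def loc(im):
    r=cv2.matchTemplate(im[148:215,310:362],R,cv2.TM_CCOEFF_NORMED);_,v,_,l=cv2.minMaxLoc(r);return l[0]+310+9,l[1]+148+5,round(v,2)
L=loc(cv2.imread(f"fr/s{n:03d}.png"));print("   weight px",L)
import sys;sys.exit(abs(L[1]-170)>6)
E
python3 - <<'E'
from h import *
t=read_camera("top");s=read_camera("scene");k=1.5625
w,e=tri(t,(187.3*k,198*k),s,(334.5*k,170*k));print(w,e)
q=w+X*.045+[0,0,.008]
for c in(s,t):
    for v in(w,q):
        p=c["K"]@(c["pose"][:3,:3].T@(v-c["pose"][:3,3]));print(p[:2]/p[2])
E
python3 -m crank '{"linear":[[0,-0.0018,-0.0022],[0,0,0]],"roll":[0,0]}' 0 >/dev/null; python3 snap.py &&
python3 -m crank '{"linear":[[0,-0.0018,-0.0022],[0,0,0]],"roll":[0,0]}' 0 >/dev/null && python3 snap.py
```

```text
[0.4979 0.253  0.1546] 0.00750451007500518
[335.8578 169.8931]
[334.6794 180.9631]
[188.6005 198.2656]
[193.755  183.4137]
3 t 6.4 x,y,z [0.2097 0.0003 0.1835] th z/x 0.7304258682147237 0.7187875552256346 F [ 2.8592  1.9858 -1.5446] gap 0.0111 diff [2.4515873015873018, 1.8233333333333333]
   weight px (335, 170, 0.92)
4 t 6.67 x,y,z [0.2079 0.0003 0.1857] th z/x 0.7414153610095832 0.7291728830555138 F [ 2.114   2.3187 -1.7268] gap 0.0112 diff [2.6244444444444444, 1.8531111111111112]
   weight px (335, 170, 0.9)
```

```bash
python3 -m crank '{"linear":[[0,-0.0018,-0.0021],[0,0,0]],"roll":[0,0]}' 0 >/dev/null; python3 snap.py &&
python3 -m crank '{"linear":[[0,-0.0019,-0.0021],[0,0,0]],"roll":[0,0]}' 0 >/dev/null && python3 snap.py &&
python3 -m crank '{"linear":[[0,-0.0019,-0.0021],[0,0,0]],"roll":[0,0]}' 0 >/dev/null && python3 snap.py &&
python3 -m crank '{"linear":[[0,-0.0019,-0.0021],[0,0,0]],"roll":[0,0]}' 0 >/dev/null && python3 snap.py &&
python3 -m crank '{"linear":[[0,-0.0019,-0.0020],[0,0,0]],"roll":[0,0]}' 0 >/dev/null && python3 snap.py
```

```text
5 t 6.93 x,y,z [0.206  0.0003 0.1878] th z/x 0.7516366536774608 0.7390401894355559 F [ 2.3667  3.3933 -2.7809] gap 0.011 diff [2.633968253968254, 1.8424444444444446]
   weight px (335, 170, 0.87)
6 t 7.2 x,y,z [0.2042 0.0003 0.1899] th z/x 0.7623092874963114 0.7491970021434036 F [ 1.9912  3.4801 -2.0003] gap 0.0106 diff [2.5063492063492063, 1.97]
   weight px (335, 170, 0.84)
7 t 7.47 x,y,z [0.2023 0.0003 0.192 ] th z/x 0.7729420820515907 0.7592455251122848 F [ 1.742   3.3426 -1.7383] gap 0.0112 diff [2.571904761904762, 1.8933333333333333]
   weight px (335, 170, 0.81)
8 t 7.73 x,y,z [0.2005 0.0003 0.194 ] th z/x 0.7831573548660039 0.7690839981014784 F [ 0.7796  4.1385 -2.5703] gap 0.0108 diff [2.7034920634920634, 1.9353333333333333]
   weight px (335, 170, 0.79)
9 t 8.0 x,y,z [0.1986 0.0003 0.196 ] th z/x 0.7934269764826338 0.7787451667830942 F [ 0.9278  5.3004 -2.5793] gap 0.0112 diff [2.5825396825396827, 1.936]
   weight px (350, 188, 0.77)
```

```bash
python3 - <<'E'
import cv2,numpy as np
r=lambda k,n,b:cv2.convertScaleAbs(cv2.resize(cv2.imread(f"fr/{k}{n:03d}.png")[b],(264,300),interpolation=cv2.INTER_CUBIC),alpha=1.6)
bs=np.s_[135:203,305:365];bt=np.s_[172:240,168:228]
cv2.imwrite("pics/m2.png",np.vstack([np.hstack([r("s",n,bs) for n in(5,8,9)]),np.hstack([r("t",n,bt) for n in(5,8,9)])]))
E
```

```text
(no output)
```

View pics/m2.png

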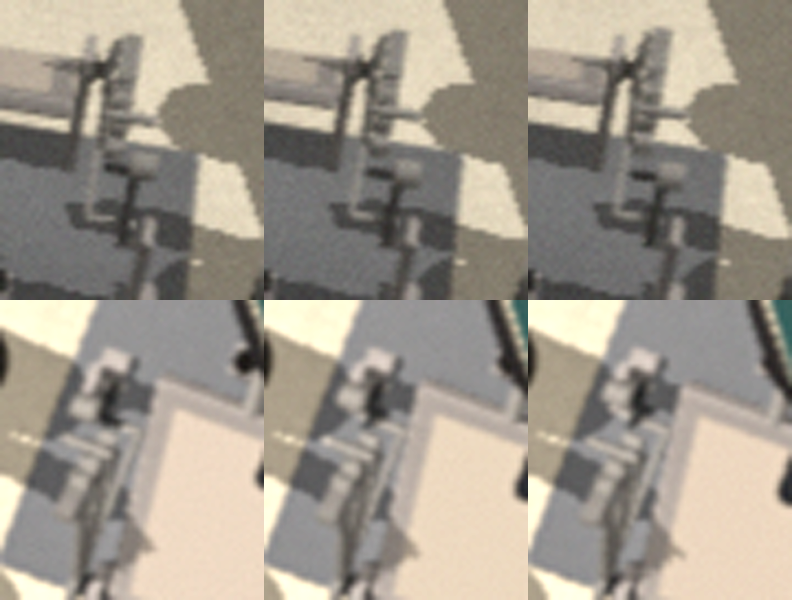

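The weight is being tipped gradually: its scene row has gone from 171 to 175. Tightening the tracker and continuing.

```bash
python3 - <<'E'
s=open("snap.py").read().split("R=cv2")[0]
s+='''R=cv2.imread("fr/s009.png")[168:181,329:345]
def loc(k):
    im=cv2.imread(f"fr/s{k:03d}.png")[155:200,327:347];r=cv2.matchTemplate(im,R,cv2.TM_CCOEFF_NORMED);_,v,_,l=cv2.minMaxLoc(r);return l[1]-13,round(v,2)
L=[loc(k) for k in range(max(0,n-4),n+1)];print("   weight shift",L)
import sys;sys.exit(L[-1][0]-L[-2][0]>=3)
'''
open("snap.py","w").write(s)
E
python3 -m crank '{"linear":[[0,-0.0010,-0.0010],[0,0,0]],"roll":[0,0]}' 0 >/dev/null; python3 snap.py &&
python3 -m crank '{"linear":[[0,-0.0015,-0.0015],[0,0,0]],"roll":[0,0]}' 0 >/dev/null && python3 snap.py &&
python3 -m crank '{"linear":[[0,-0.0015,-0.0015],[0,0,0]],"roll":[0,0]}' 0 >/dev/null && python3 snap.py
```

```text
10 t 8.27 x,y,z [0.1977 0.0003 0.197 ] th z/x 0.7986161489519449 0.783719723918015 F [ 0.8461  4.4289 -3.2169] gap 0.0109 diff [2.1933333333333334, 1.498888888888889]
   weight shift [(-1, 0.74), (-1, 0.8), (0, 0.92), (0, 1.0), (0, 0.97)]
11 t 8.53 x,y,z [0.1962 0.0003 0.1986] th z/x 0.8068140786981371 0.7914043631507873 F [ 1.457   4.2037 -2.9213] gap 0.0108 diff [2.4757142857142855, 1.8717777777777778]
   weight shift [(-1, 0.8), (0, 0.92), (0, 1.0), (0, 0.97), (1, 0.88)]
12 t 8.8 x,y,z [0.1947 0.0003 0.2   ] th z/x 0.8144389191520515 0.7987754202494736 F [ 0.562   5.1189 -2.9307] gap 0.011 diff [2.5215873015873016, 1.752888888888889]
   weight shift [(0, 0.92), (0, 1.0), (0, 0.97), (1, 0.88), (1, 0.86)]
```

```bash

python3 -m crank '{"linear":[[0,-0.0015,-0.0014],[0,0,0]],"roll":[0,0]}' 0 >/dev/null; python3 snap.py &&
python3 -m crank '{"linear":[[0,-0.0015,-0.0014],[0,0,0]],"roll":[0,0]}' 0 >/dev/null && python3 snap.py &&
python3 -m crank '{"linear":[[0,-0.0015,-0.0014],[0,0,0]],"roll":[0,0]}' 0 >/dev/null && python3 snap.py
```

```text
13 t 9.07 x,y,z [0.1934 0.0003 0.2015] th z/x 0.8224096223940669 0.8060558020665293 F [ 0.5997  5.625  -2.9984] gap 0.0107 diff [2.477936507936508, 1.714888888888889]
   weight shift [(0, 1.0), (0, 0.97), (1, 0.88), (1, 0.86), (2, 0.79)]
14 t 9.33 x,y,z [0.1919 0.0003 0.2029] th z/x 0.8298181820476354 0.8132312535764369 F [ 1.1966  4.76   -2.5961] gap 0.0109 diff [2.5636507936507935, 1.793111111111111]
   weight shift [(0, 0.97), (1, 0.88), (1, 0.86), (2, 0.79), (2, 0.74)]
15 t 9.6 x,y,z [0.1904 0.0003 0.2043] th z/x 0.8375718114567909 0.8205521299696702 F [ 0.1185  4.1425 -1.7147] gap 0.0113 diff [2.562063492063492, 2.029333333333333]
   weight shift [(1, 0.88), (1, 0.86), (2, 0.79), (2, 0.74), (3, 0.66)]
```

```bash

python3 -m crank '{"linear":[[0,-0.0013,-0.0012],[0,0,0]],"roll":[0,0]}' 0 >/dev/null; python3 snap.py &&
python3 -m crank '{"linear":[[0,-0.0013,-0.0012],[0,0,0]],"roll":[0,0]}' 0 >/dev/null && python3 snap.py
python3 - <<'E'
import cv2,numpy as np
r=lambda k,n,b:cv2.convertScaleAbs(cv2.resize(cv2.imread(f"fr/{k}{n:03d}.png")[b],(264,300),interpolation=cv2.INTER_CUBIC),alpha=1.6)
bs=np.s_[135:203,305:365];bt=np.s_[172:240,168:228]
cv2.imwrite("pics/m3.png",np.vstack([np.hstack([r("s",n,bs) for n in(13,16,17)]),np.hstack([r("t",n,bt) for n in(13,16,17)])]))
E
```

```text
16 t 9.87 x,y,z [0.1892 0.0003 0.2055] th z/x 0.8441656483959685 0.8268013335528053 F [ 1.9033  5.1176 -2.7823] gap 0.0112 diff [3.2093650793650794, 2.891111111111111]
   weight shift [(1, 0.86), (2, 0.79), (2, 0.74), (3, 0.66), (7, 0.57)][ WARN:0@0.022] global loadsave.cpp:275 findDecoder imread_('fr/s017.png'): can't open/read file: check file path/integrity
Traceback (most recent call last):
TypeError: 'NoneType' object is not subscriptable
```

```bash

python3 -m crank '{"linear":[[0,0,0]],"roll":[0]}' 0 >/dev/null; python3 snap.py
python3 - <<'E'
import cv2,numpy as np
r=lambda k,n,b:cv2.convertScaleAbs(cv2.resize(cv2.imread(f"fr/{k}{n:03d}.png")[b],(264,300),interpolation=cv2.INTER_CUBIC),alpha=1.6)
bs=np.s_[135:203,305:365];bt=np.s_[172:240,168:228]
cv2.imwrite("pics/m3.png",np.vstack([np.hstack([r("s",n,bs) for n in(15,16,17)]),np.hstack([r("t",n,bt) for n in(15,16,17)])]))
E
```

```text
17 t 10.05 x,y,z [0.1892 0.0003 0.2055] th z/x 0.8440699781902705 0.8266619564525696 F [ 2.1386  6.168  -2.8461] gap 0.0107 diff [1.9304761904761905, 0.9766666666666667]
   weight shift [(2, 0.79), (2, 0.74), (3, 0.66), (7, 0.57), (7, 0.56)]
```

View pics/m3.png

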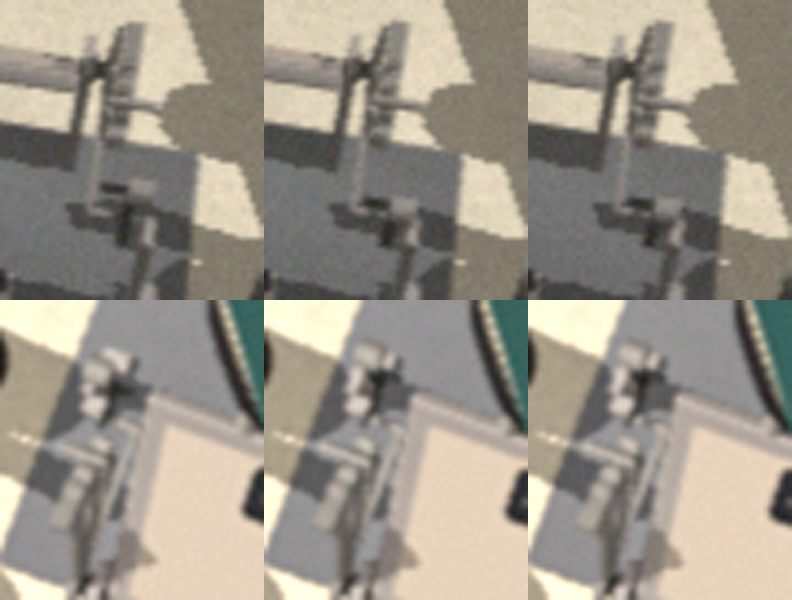

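The weight moved down to about (395,205) in the tile and stays there, so the pawl has thrown. A circle fit puts the tilt at about 0.81 and the initial notch at about 0.513. Lowering slowly along the arc now.

```bash

python3 -m crank '{"linear":[[0,0.0024,0.0025],[0,0.0047,0.0049],[0,0.0047,0.0050],[0,0.0047,0.0050],[0,0.0045,0.0052],[0,0.0043,0.0053],[0,0.0042,0.0054],[0,0.0041,0.0055],[0,0.0021,0.0028]],"roll":[0,0,0,0,0,0,0,0,0]}' 0 >/dev/null; python3 snap.py
python3 -m crank '{"linear":[[0,0.0020,0.0029],[0,0.0037,0.0058],[0,0.0037,0.0058],[0,0.0036,0.0058],[0,0.0033,0.0060],[0,0.0031,0.0061],[0,0.0030,0.0062],[0,0.0028,0.0063],[0,0.0014,0.003]],"roll":[0,0,0,0,0,0,0,0,0]}' 0 >/dev/null; python3 snap.py
```

```text
18 t 10.9 x,y,z [0.2257 0.0001 0.1631] th z/x 0.6347220566862857 0.6256200906685495 F [3.3494 6.0911 0.5707] gap 0.0109 diff [6.997301587301587, 6.042222222222223]
   weight shift [(2, 0.74), (3, 0.66), (7, 0.57), (7, 0.56), (7, 0.63)]
19 t 11.75 x,y,z [0.2525 0.0001 0.1148] th z/x 0.4306961165602139 0.42681453847469536 F [ 4.4396  4.4175 -0.8781] gap 0.0111 diff [6.1749206349206345, 5.196]
   weight shift [(3, 0.66), (7, 0.57), (7, 0.56), (7, 0.63), (7, 0.57)]
```

```bash

python3 -m crank '{"linear":[[0,0.0012,0.0031],[0,0.0025,0.0063],[0,0.0025,0.0064],[0,0.0024,0.0065],[0,0.0020,0.0066],[0,0.0018,0.0066],[0,0.0018,0.0067],[0,0.0015,0.0067],[0,0.0007,0.003],[0,0,0]],"roll":[0,0,0,0,0,0,0,0,0,0]}' 0 >/dev/null; python3 snap.py
python3 -m crank '{"linear":[[0,0.0007,0.003],[0,0.0011,0.005],[0,0.001,0.005],[0,0.0009,0.005],[0,0.0007,0.005],[0,0.0006,0.005],[0,0.0005,0.005],[0,0.0002,0.0025],[0,0,0]],"roll":[0,0,0,0,0,0,0,0,0]}' 0 >/dev/null; python3 snap.py
```

```text
20 t 12.68 x,y,z [0.2693 0.     0.0633] th z/x 0.23214252875964697 0.23077845234025365 F [ 5.0938  4.337  -1.4665] gap 0.0108 diff [5.363492063492063, 4.262666666666667]
   weight shift [(7, 0.57), (7, 0.56), (7, 0.63), (7, 0.57), (6, 0.57)]
21 t 13.53 x,y,z [0.2749 0.     0.0277] th z/x 0.10096352169711739 0.10048886445520215 F [ 5.4706  3.9834 -1.8761] gap 0.0107 diff [5.551111111111111, 4.336888888888889]
   weight shift [(7, 0.56), (7, 0.63), (7, 0.57), (6, 0.57), (2, 0.79)]
```

```bash

python3 -m crank '{"linear":[[0,0.0002,0.003],[0,0.0002,0.003],[0,0.0002,0.003],[0,0,0]],"roll":[0,0,0,0]}' 0 >/dev/null; python3 snap.py
python3 -m crank '{"linear":[[0,0.0001,0.003],[0,0,0.002],[0,0,0]],"roll":[0,0,0]}' 0 >/dev/null; python3 snap.py
python3 -m crank '{"linear":[[0,0,0.002],[0,0,0.001],[0,0,0]],"roll":[0,0,0]}' 0 >/dev/null; python3 snap.py
```

```text
22 t 13.97 x,y,z [ 0.2756 -0.      0.0187] th z/x 0.06822020277235846 0.06791846905408473 F [ 6.3161  3.9285 -1.8196] gap 0.0112 diff [3.8533333333333335, 4.345555555555555]
   weight shift [(7, 0.63), (7, 0.57), (6, 0.57), (2, 0.79), (-2, 0.59)]
23 t 14.32 x,y,z [0.2759 0.     0.0139] th z/x 0.05043211586899277 0.050210776242063264 F [ 5.371   4.3056 -2.1358] gap 0.0111 diff [2.629047619047619, 1.3208888888888888]
   weight shift [(7, 0.57), (6, 0.57), (2, 0.79), (-2, 0.59), (-7, 0.49)]
24 t 14.67 x,y,z [0.276  0.     0.0109] th z/x 0.03973999444952997 0.039565626706821205 F [ 6.0234  4.2406 -2.6951] gap 0.0111 diff [2.2234920634920634, 1.2084444444444444]
   weight shift [(6, 0.57), (2, 0.79), (-2, 0.59), (-7, 0.49), (-7, 0.47)]
```

```bash

python3 -m crank '{"linear":[[0,0,0.0015],[0,0,0.001],[0,0,0]],"roll":[0,0,0]}' 0 >/dev/null; python3 snap.py
python3 -m crank '{"linear":[[0,0,0.0015],[0,0,0],[0,0,0]],"roll":[0,0,0]}' 0 >/dev/null; python3 snap.py
python3 - <<'E'
import cv2,numpy as np
r=lambda k,n,b:cv2.convertScaleAbs(cv2.resize(cv2.imread(f"fr/{k}{n:03d}.png")[b],(396,450),interpolation=cv2.INTER_CUBIC),alpha=1.6)
bs=np.s_[135:203,305:365];bt=np.s_[172:240,168:228]
cv2.imwrite("pics/m4.png",np.hstack([r("s",26,bs),r("t",26,bt)]))
E
```

```text
25 t 15.02 x,y,z [ 0.2761 -0.      0.0085] th z/x 0.030810419130166706 0.030673745684411793 F [ 7.207   4.3311 -3.3717] gap 0.0107 diff [2.1576190476190478, 1.1655555555555555]
   weight shift [(2, 0.79), (-2, 0.59), (-7, 0.49), (-7, 0.47), (-7, 0.46)]
26 t 15.37 x,y,z [0.2761 0.     0.007 ] th z/x 0.025487610776166028 0.025377623857283503 F [ 7.1579  4.7495 -2.0873] gap 0.0107 diff [2.027936507936508, 1.06]
   weight shift [(-2, 0.59), (-7, 0.49), (-7, 0.47), (-7, 0.46), (-7, 0.46)]
```

View pics/m4.png

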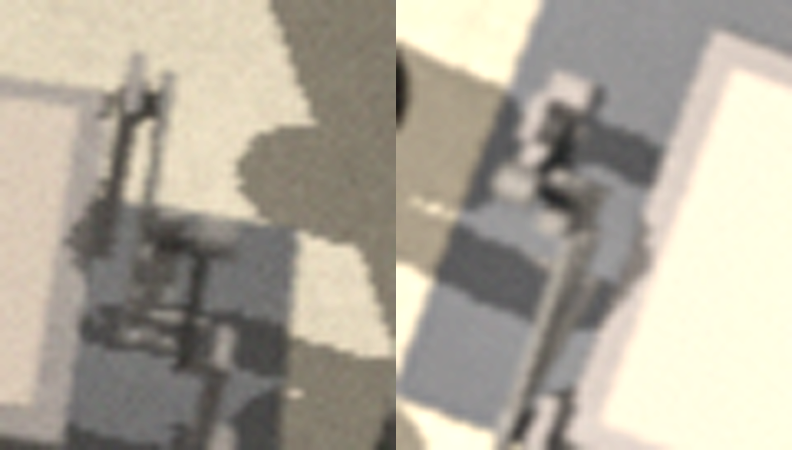

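The weight is back near row 171, so the pawl has reset. One more small nudge down to confirm the panel is on the rest posts.

```bash

python3 -m crank '{"linear":[[0,0,0.0015],[0,0,0],[0,0,0],[0,0,0]],"roll":[0,0,0,0]}' 0 >/dev/null; python3 snap.py
python3 -m crank '{"linear":[[0,0,0.0015],[0,0,0],[0,0,0],[0,0,0]],"roll":[0,0,0,0]}' 0 >/dev/null; python3 snap.py
```

```text
27 t 15.8 x,y,z [ 0.2762 -0.      0.0055] th z/x 0.019935351832602092 0.01984817605435674 F [ 7.2357  4.205  -1.9187] gap 0.0112 diff [1.9903174603174603, 1.1442222222222223]
   weight shift [(-7, 0.49), (-7, 0.47), (-7, 0.46), (-7, 0.46), (-7, 0.45)]
28 t 16.23 x,y,z [ 0.2762 -0.      0.004 ] th z/x 0.014590352902148569 0.014526536283811457 F [ 7.596   4.2792 -2.7971] gap 0.0112 diff [1.9923809523809524, 1.2224444444444444]
   weight shift [(-7, 0.47), (-7, 0.46), (-7, 0.46), (-7, 0.45), (-6, 0.44)]
```

```bash

python3 -m crank '{"linear":[[0,0.0007,-0.003],[0,0.0005,-0.0055],[0,-0.0002,-0.0065],[0,-0.0004,-0.0065],[0,-0.0006,-0.0065],[0,-0.0009,-0.0068],[0,-0.001,-0.0068],[0,-0.0011,-0.0068],[0,-0.0012,-0.0050],[0,0,0]],"roll":[0,0,0,0,0,0,0,0,0,0]}' 0 >/dev/null; python3 snap.py
python3 -m crank '{"linear":[[0,-0.0011,-0.005],[0,-0.0017,-0.0067],[0,-0.0017,-0.0066],[0,-0.0018,-0.0065],[0,-0.0021,-0.0065],[0,-0.0023,-0.0065],[0,-0.0024,-0.0065],[0,-0.0015,-0.004],[0,0,0]],"roll":[0,0,0,0,0,0,0,0,0]}' 0 >/dev/null; python3 snap.py
```

```text
29 t 17.17 x,y,z [0.2705 0.0001 0.0571] th z/x 0.20927126832046933 0.2081741182300541 F [ 4.0185  4.2277 -2.509 ] gap 0.0109 diff [5.532698412698413, 5.121111111111111]
   weight shift [(-7, 0.46), (-7, 0.46), (-7, 0.45), (-6, 0.44), (-2, 0.65)]
30 t 18.02 x,y,z [0.256  0.0001 0.1057] th z/x 0.3943308031137034 0.39134522586943965 F [ 4.179   3.8837 -2.1373] gap 0.0112 diff [5.371269841269841, 5.052]
   weight shift [(-7, 0.46), (-7, 0.45), (-6, 0.44), (-2, 0.65), (-8, 0.57)]
```

```bash

python3 -m crank '{"linear":[[0,-0.0015,-0.004],[0,-0.0017,-0.004],[0,-0.0014,-0.0035],[0,0,0],[0,0,0]],"roll":[0,0,0,0,0]}' 0 >/dev/null; python3 snap.py
python3 -m crank '{"linear":[[0,0.0011,0.0025],[0,0.0012,0.003],[0,0,0]],"roll":[0,0,0]}' 0 >/dev/null; python3 snap.py
python3 -m crank '{"linear":[[0,0.0006,0.0015],[0,0,0],[0,0,0]],"roll":[0,0,0]}' 0 >/dev/null; python3 snap.py
python3 -m crank '{"linear":[[0,0.0006,0.0015],[0,0,0],[0,0,0]],"roll":[0,0,0]}' 0 >/dev/null; python3 snap.py
```

```text
31 t 18.53 x,y,z [0.2513 0.0001 0.117 ] th z/x 0.4393336399627692 0.43566093672493633 F [ 3.3037  3.807  -2.0659] gap 0.011 diff [3.0774603174603175, 2.2795555555555556]
   weight shift [(-7, 0.45), (-6, 0.44), (-2, 0.65), (-8, 0.57), (-10, 0.52)]
32 t 18.88 x,y,z [0.2537 0.0001 0.1114] th z/x 0.41698825327637706 0.4136201109246232 F [ 4.8882  4.4635 -1.3944] gap 0.0113 diff [2.6685714285714286, 1.7706666666666666]
   weight shift [(-6, 0.44), (-2, 0.65), (-8, 0.57), (-10, 0.52), (-9, 0.56)]
33 t 19.23 x,y,z [0.2544 0.0001 0.11  ] th z/x 0.41145919921113333 0.40812595626122916 F [ 5.5413  4.0443 -1.9972] gap 0.0107 diff [2.0152380952380953, 1.2462222222222221]
   weight shift [(-2, 0.65), (-8, 0.57), (-10, 0.52), (-9, 0.56), (-9, 0.55)]
34 t 19.58 x,y,z [0.255  0.0001 0.1085] th z/x 0.4056786389549105 0.4024059135560253 F [ 5.0122  4.3924 -1.7443] gap 0.0109 diff [2.0236507936507935, 1.1291111111111112]
   weight shift [(-8, 0.57), (-10, 0.52), (-9, 0.56), (-9, 0.55), (-9, 0.55)]
```

```bash
cat > q.py <<'E'
from h import *
f=[];
for i in range(3):
    o=observe();f.append(o["wrist_force"]);read_camera("top")
o=observe();f.append(o["wrist_force"]);f=np.mean(f,0);p=o["ee_pos"]+[0,0,.019]-np.array([.3388,.1361,.105])
c,s=np.cos(.38),np.sin(.38)
print(round(o["clock"],2),"x,z",np.array([p@X,p[2]]),"tang",f[2]*c-f@X*s,"rad",f[2]*s+f@X*c)
E
python3 q.py
for i in 1; do python3 -m crank '{"linear":[[0,0.0004,0.001],[0,0,0]],"roll":[0,0]}' 0 >/dev/null; python3 q.py
python3 -m crank '{"linear":[[0,0.0004,0.001],[0,0,0]],"roll":[0,0]}' 0 >/dev/null; python3 q.py
python3 -m crank '{"linear":[[0,0.0004,0.001],[0,0,0]],"roll":[0,0]}' 0 >/dev/null; python3 q.py
python3 -m crank '{"linear":[[0,0.0004,0.001],[0,0,0]],"roll":[0,0]}' 0 >/dev/null; python3 q.py; done
```

```text
19.73 x,z [0.255  0.1085] tang -2.899490164420545 rad 3.590270736454
20.05 x,z [0.2554 0.1075] tang -3.4273000933828297 rad 3.684068856277701
20.37 x,z [0.2558 0.1066] tang -2.9363883874962218 rad 3.526330290421712
20.68 x,z [0.2562 0.1055] tang -3.1830218312083156 rad 4.0897736725690725
21.0 x,z [0.2566 0.1046] tang -3.184269333364944 rad 3.4719815603692132
```

```bash

python3 -m crank '{"linear":[[0,0.0004,0.001],[0,0,0]],"roll":[0,0]}' 0 >/dev/null; python3 q.py
python3 -m crank '{"linear":[[0,0.0004,0.001],[0,0,0]],"roll":[0,0]}' 0 >/dev/null; python3 q.py
python3 -m crank '{"linear":[[0,0.0004,0.001],[0,0,0]],"roll":[0,0]}' 0 >/dev/null; python3 q.py
```

```text
21.32 x,z [0.257  0.1037] tang -2.167489023918907 rad 3.3986064269109426
21.63 x,z [0.2572 0.1029] tang -0.20237461127121037 rad 3.376315461029934
21.95 x,z [0.2575 0.1023] tang 1.1797046468790073 rad 4.627834817862373
```

The pawl took the weight right where predicted: the tangential load went from -3.1 to about +1 N. I'll hold, let go, and back off upward.

```bash

python3 -m crank '{"linear":[[0,0,0],[0,0,0],[0,0,0],[0,0,0],[0,0,0],[0,0,0]],"roll":[0,0,0,0,0,0]}' 0; python3 q.py
python3 -m crank '{"linear":[[0,0,0],[0,0,0],[0,0,0],[0,0,0],[0,0,0],[0,0,0]],"roll":[0,0,0,0,0,0]}' 0.55; python3 snap.py
```

```text
clock: 22.45
ee_pos: [0.5803, 0.0469, 0.1884]
eef_rot: [0.0, 0.82, 0.572, 0.0]
wrist_force: [5.0, 1.3, 2.1]
finger_gap: 0.0109
finger_force: 30.0
22.6 x,z [0.2574 0.1023] tang 0.7627557376697458 rad 4.727629040345374
clock: 23.1
ee_pos: [0.5794, 0.0469, 0.1879]
eef_rot: [-0.0, 0.82, 0.572, -0.001]
wrist_force: [0.2, 0.3, 0.1]
finger_gap: 0.0486
finger_force: 0.0
35 t 23.2 x,y,z [0.2568 0.     0.1022] th z/x 0.38059206168088633 0.37856421642636323 F [-0.4363  0.181   0.7913] gap 0.0504 diff [2.632857142857143, 1.6288888888888888]
   weight shift [(-10, 0.52), (-9, 0.56), (-9, 0.55), (-9, 0.55), (-8, 0.57)]
```

```bash

python3 -m crank '{"linear":[[0,0,-0.004],[0,0,-0.008],[0,0,-0.015],[0,0,-0.018],[0,0,-0.018],[0,0,-0.018],[0,0,-0.015],[0,0,-0.01],[0,0,0],[0,0,0]],"roll":[0,0,0,0,0,0,0,0,0,0]}' ; python3 snap.py
python3 - <<'E'
import cv2,numpy as np
b={"s":np.s_[135:203,320:350],"t":np.s_[185:250,170:215]}
for k in b:
    g=lambda n:cv2.imread(f"fr/{k}{n:03d}.png")[b[k]].astype(float)
    print(k,[(n,round(np.abs(g(n)-g(36)).mean(),2)) for n in(0,28,29,30,31,33,34,35)])
E
```

```text
clock: 24.03
ee_pos: [0.58, 0.0471, 0.2947]
eef_rot: [0.0, 0.82, 0.572, 0.0]
wrist_force: [-0.5, 0.3, -0.5]
finger_gap: 0.05
finger_force: 0.0
36 t 24.13 x,y,z [ 0.2565 -0.0002  0.2073] th z/x 0.8538537901306001 0.6797498565592973 F [-0.2118  0.1768  0.219 ] gap 0.0504 diff [1.9903174603174603, 1.764888888888889]
   weight shift [(-9, 0.56), (-9, 0.55), (-9, 0.55), (-8, 0.57), (-8, 0.57)]
s [(0, np.float64(3.99)), (28, np.float64(5.25)), (29, np.float64(4.38)), (30, np.float64(2.39)), (31, np.float64(3.13)), (33, np.float64(2.69)), (34, np.float64(2.57)), (35, np.float64(1.98))]
t [(0, np.float64(4.93)), (28, np.float64(6.22)), (29, np.float64(4.79)), (30, np.float64(2.44)), (31, np.float64(3.36)), (33, np.float64(2.62)), (34, np.float64(2.58)), (35, np.float64(2.03))]
```

The panel hasn't moved since release (the picture differs only by noise) and sits at about 0.37 rad on the second notch. The arm is clear, so I'm handing in.

```bash
python3 -c "
from station import *
print(finish_job())"
```

```text
the job is handed in; nothing more can be done
None
```

I handed the job in at about 24 s, with the panel resting on the second notch at about 0.37 rad (my estimate), the pawl carrying it and the arm clear; the hand-in gave no verdict, and I did not separately check that the things around it stayed put.

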